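# Centre-punch a bracket blank in a roll-top marking station

### The job

Roll up the slatted cover of the marking station until it stays open by itself. Then take the spring-loaded centre punch from its holder and, holding it upright with its point inside the small white ring on the bracket blank, press it straight down until its hidden spring snaps through; mark the blank nowhere else. Put the punch back standing in its holder, and leave the dye bottle and the tin where they are.

Things in the scene. Friction and masses are not known exactly. Their poses are not given: they have to be found in the camera images.
- cover_hinge (a point): Middle of the (unseen) straight axis about which the cover runs in its curved tracks: 40 mm above the station's origin. Axes as the station's: y along the axis, z up, -x to the station's front.
- cover_bar (a point): Middle of the cover's blue round pull bar: 12 mm thick, 120 mm long along y, on two posts 56 mm either side of its middle. It runs 232 mm from the cover_hinge axis. Shut: 18 deg above horizontal on the front side (221 mm ahead of the axis, 112 mm above the table), 48 mm outside the slats; fully open: 56 mm behind the axis, 265 mm above the table.
- cover (a joint): Turn of the slatted cover about cover_hinge's y axis, rad: 0 shut, 1.5 fully open (bar goes up and over to the rear). It weighs 0.35 to 0.55 kg; short of about 0.7 rad it falls shut by its weight, well beyond that it falls open and stays.
- spot (a point): Drill spot on the blank's flat top face, 60 mm above the table: centre of a white ring, 14 mm outside and 10 mm inside diameter, on a round blue dye patch 42 mm across; hidden under the cover until it is raised. Two larger black dots on the blank are holes already drilled, not the spot.
- punch_grip (a point): Middle of the handle of the spring centre punch, on its axis; z up along the punch. It stands upright, point down, in its holder. Steel handle 26 mm thick; orange cap ends 45 mm above this point; black collar 48 mm across, 7 mm thick, its underside 46 mm below; then a nose 18 mm thick and a spring-loaded point 8 mm thick that ends 118 mm below. 163 mm long, 0.14 to 0.22 kg.
- punch_collar (a point): Centre of the underside of the punch's black collar, on the punch's axis; rests on the holder's rim, level with holder_top, when the punch is in its holder.
- punch_point (a point): End of the punch's point, 72 mm below the underside of the collar when not pressed.
- punch_tip (a joint): How far the point is pressed into the punch, m: 0 at rest, 0.0135 at most. The push needed rises from 3 N to about 14 N at some 10 mm, then the hidden spring snaps: the point jumps in to about 13 mm and the push drops to about 3 N. Not yet snapped below 11 mm; snapped through from 12 mm on. Let go, it springs back to 0.
- holder_top (a point): Centre of the rim of the punch's fixed grey holder: a round tube 60 mm outside, 30 mm inside diameter, on a square foot; the rim is 85 mm above the table.
- dye: Loose amber bottle, 52 mm across, 120 mm high; origin under its middle. Leave alone.
- tin: Loose green open tin, 70 mm across, 70 mm high; origin under its middle. Leave alone.
- punch: The punch as a whole; origin at punch_collar, z up along the punch.
- blank: Steel bracket blank 75 x 150 x 8 mm (long side along its y), clamped immovably on the stage; origin under its middle, straight below the spot. A 35 mm high upstand along its +y edge (67 to 75 mm from the spot); a toe clamp at 49 to 71 mm on its -y side, 20 mm above the top face.
- station: Marking station: fixed white roll-top box, 410 mm deep (x), 262 mm wide (y), 233 mm high, clear end plates with steel tracks. Origin under its middle; local -x is its front, which faces roughly world -y. The slatted cover closes the front half; a fixed white canopy covers the rear half. Inside, a dark stage 52 mm above the table; end plates stand 122 mm to either side (local y).
Things that resemble listed ones, but are neither listed nor needed, are in the scene too. What is shaped like the punch but yellow is not meant.

How it is judged:
On the way, in this order (a step that is already met when the one before it is completed fails the run):
1. the cover is up and stays open (value of joint cover above 1.3 rad and contact force between the fingers and station below 0.2 N), for 0.3 s.
2. the punch, upright with its point in the ring, has been pressed on the blank until it snapped through (value of joint punch_tip above 0.012 m and horizontal distance between punch_point and spot below 0.005 m and angle between punch's own z axis and vertical below 0.14 rad and contact force between punch and blank above 1 N), for 0.04 s.
At the end, for the whole second after the job is handed in: The cover is open (over 1.3 rad), and the punch, which has been snapped in the ring (point pressed in over 12 mm, point within 5 mm of its centre, upright within 8 deg), stands released and at rest in its holder: collar on the rim within 5 mm in height and 9 mm sideways, upright within 7 deg (value of joint cover above 1.3 rad and horizontal distance between punch_collar and holder_top below 0.009 m and z of punch_collar in the frame of holder_top between -0.005 and 0.005 m and angle between punch's own z axis and vertical below 0.12 rad and linear speed of punch below 0.02 m/s and contact force between the fingers and punch below 0.1 N); the robot touches nothing.
It fails at once if the blank or anything else is punched away from the spot (value of joint punch_tip above 0.011 m and horizontal distance between punch_point and spot above 0.008 m).
It fails at once if the dye bottle is displaced by over 30 mm (distance of dye from where it was at the start of the episode above 0.03 m).
It fails at once if the tin is displaced by over 30 mm (distance of tin from where it was at the start of the episode above 0.03 m).
It also fails if it takes over 64 s, if anything falls off the work surface, if the arm or the gripper's body presses on something with over 40 N, if the wrist force passes 120 N, or if a joint passes its speed limit or range.

### The arm

A 7-joint arm with a two-finger parallel gripper is mounted at the origin on the work surface. World frame = base frame: x ahead of the robot, y to its left, z up, the work surface at z = 0. Lengths are in m, angles in rad, forces in N, time in s.
With the tool pointing down it reaches from about 0.4 to 0.75 m from the base axis. Payload 19.5 kg.
Tool frame: the origin (TCP) lies midway between the tips of the shut fingers; the grasp point (between the pads) lies 19 mm behind it (robot.tcp_to_grasp is the distance from the TCP to the grasp point, in m); z points along the fingers, y is the direction in which the jaws open and shut (so a half turn about z gives the same grasp; the last joint's range is limited). The gripper opens to 85 mm and grips with 20 to 120 N. Pads are 22 mm wide; open, the fingers measure 114 mm over their backs; the gripper's body (76 mm by 85 mm) begins 54 mm behind the grasp point. The pads swing forward as they close: fully open they stand 13 mm farther back than shut.
Start: joints at [-1.329, 0.707, -0.028, 1.485, 0.022, 0.951, -0.075], TCP at [0.161, 0.552, 0.206] pointing down, gripper open.
Joint ranges: [-2.71, 2.71], [-0.32, 2.16], [-1.57, 1.52], [0, 2.45], [-1.46, 4.6], [0, 2.02], [-2.83, 2.83]. Speed limits (rad/s): [1.89, 1.89, 2.57, 2.57, 3.01, 3.01, 3.01].

### API

Orientations are given as a 3x3 rotation matrix whose columns are the frame's x, y, z axes.
In Python, from bench import monitor, eyes, close_job, robot gives the robot as it stands. The module is installed in compiled form; this text tells all that it offers.
- The arm moves only by the tool step_arm, never from a script. Its argument "plan" is a list of rows, each a list of 3 entries, a list of its own where there are three numbers: the opening, from 0 (shut) to 1 (fully open), then the shift along the tool's x, y, z in units of 500 mm (1.0 is 500 mm), then the turn, a rotation vector about the tool's x, y, z in units of 90 degrees (1.0 is 90 degrees). A call has 1 to 20 rows; each row shifts and turns the commanded pose from where the row before left it, along the tool's axes as they then stand; what a row does not reach is not made up. A row lasts 1/12 s, in which the tool goes at most 41.7 mm and 7.16 degrees, less where a joint would pass 70% of its speed; a pose out of reach is approached as far as the arm can. A call with a number of a shift or a turn outside -1 to 1 is refused whole. A call with a gripper value outside its range is refused whole. The fingers move at their own pace and stop on an object; the grip force is fixed at half the most. Time passes only in rows, so rows that do not move let the fingers close. It gives the time, the measured TCP pose, the force and the opening at its end, in the units of the state.
- monitor.state(): the state, without advancing time (a new reading comes with each control period).
- eyes.grab_frame(name): name is "scene" or "top" or "wrist"; returns a dict with "img" (384x512x3 uint8, blue, green, red), "vertical_fov" (degrees; the focal length in pixels is half the picture's height over the tangent of half this angle, whatever the lens; pixels are square), "cx", "cy" (the principal point, pixels), "pose" (4x4, takes a point from camera to world coordinates). Camera axes: x right, y down, z forward; pixel columns grow to the right and rows downward; lengths in m; the calibration is good to about 2 mm. A picture is of the moment at which its call begins. There is no depth.
- close_job(): hands the job in, once; it reports no verdict.
The state is a dict: "t": time; "joint_pos": joint angles; "joint_velocities": joint speeds; "joint_torque": joint torques, N m; "tool_pos": TCP position; "orientation": TCP orientation; "ft_force": force on the tool from outside, world axes, zero at the start; "torque": the same for the moment, N m; "finger_gap": finger opening in m.
Only numpy, scipy, OpenCV 4.12 (cv2) and the standard library are available. Lean on these libraries where they do the work, as an engineer would, in place of code of your own. Each camera call takes 0.05 s, during which the arm holds its last target.

## Working session

There is one attempt and no reset: what is moved stays moved. The work goes in short steps, Python scripts to look and compute and a tool call to move; the robot and the scene stay as the last step left them, time stands still between calls to the robot, and variables do not carry over. Pictures are saved under pics/ and viewed, and the job is handed in when it is done.

Besides the shell and the picture viewer there is one more tool, called after ">>>" as name(argument=value, ...), one argument or row to a line, values as JSON. step_arm: Moves the arm, as the interface text tells. Shifts and turns lie within -1 to 1; 1 stands for 500 mm of shift or 90 degrees of turn. Its arguments: {"type":"object","properties":{"plan":{"type":"array","items":{"type":"array"}}},"required":["plan"]}

```bash
mkdir -p pics; cat > h.py <<'E'
import numpy as np, cv2
from bench import monitor, eyes, close_job, robot
def grab(n,save):
    f=eyes.grab_frame(n); cv2.imwrite('pics/'+save+'.png',f['img']); 
    import pickle; pickle.dump({k:f[k] for k in f},open('pics/'+save+'.pkl','wb')); return f
def load(s):
    import pickle; return pickle.load(open('pics/'+s+'.pkl','rb'))
def foc(f): return f['img'].shape[0]/2/np.tan(np.radians(f['vertical_fov'])/2)
def onz(f,u,v,z):
    F=foc(f); P=np.array(f['pose']); d=P[:3,:3]@np.array([(u-f['cx'])/F,(v-f['cy'])/F,1]); o=P[:3,3]
    return o+d*(z-o[2])/d[2]
def proj(f,p):
    P=np.array(f['pose']); c=P[:3,:3].T@(np.array(p)-P[:3,3]); F=foc(f); return np.array([f['cx']+F*c[0]/c[2],f['cy']+F*c[1]/c[2]])
def crop(f,x0,y0,x1,y1,k,save): cv2.imwrite('pics/'+save+'.png',cv2.resize(f['img'][y0:y1,x0:x1],None,fx=k,fy=k,interpolation=cv2.INTER_CUBIC))
E
python3 - <<'E'
from h import *
for n in ['scene','top','wrist']:
    f=grab(n,n+'0'); print(n,f['vertical_fov'],f['cx'],f['cy'],np.round(f['pose'],3).tolist())
s=monitor.state(); print({k:np.round(s[k],3).tolist() for k in s}); print([a for a in dir(robot) if a[0]!='_'], robot.tcp_to_grasp)
E
```

```text
scene 55.21383440908233 253.25045469920383 195.69676219441172 [[0.848, 0.501, -0.175, 0.697], [0.531, -0.804, 0.269, -0.387], [-0.006, -0.321, -0.947, 0.959], [0.0, 0.0, 0.0, 1.0]]
top 49.19270096463968 254.13868093225207 195.0049264213173 [[-0.007, -0.987, 0.163, 0.371], [-1.0, 0.007, 0.004, -0.133], [-0.006, -0.163, -0.987, 1.06], [0.0, 0.0, 0.0, 1.0]]
wrist 67.31402716472623 255.99196513537458 190.49684821718833 [[0.28, 0.915, 0.289, 0.086], [0.96, -0.266, -0.086, 0.573], [-0.002, 0.302, -0.953, 0.373], [0.0, 0.0, 0.0, 1.0]]
{'t': 0.15, 'joint_pos': [-1.329, 0.707, -0.028, 1.485, 0.022, 0.951, -0.075], 'joint_velocities': [-0.001, -0.002, 0.002, -0.001, 0.001, -0.001, -0.0], 'joint_torque': [0.001, -88.331, 1.235, -23.62, 0.017, 0.005, -0.0], 'tool_pos': [0.161, 0.552, 0.206], 'orientation': [[-0.96, 0.28, -0.0], [0.28, 0.96, -0.001], [-0.0, -0.001, -1.0]], 'ft_force': [-0.237, -0.946, 0.385], 'torque': [-0.004, -0.012, -0.011], 'finger_gap': 0.085}
['Unreachable', 'tcp_to_grasp'] 0.0187
```

View pics/scene0.png

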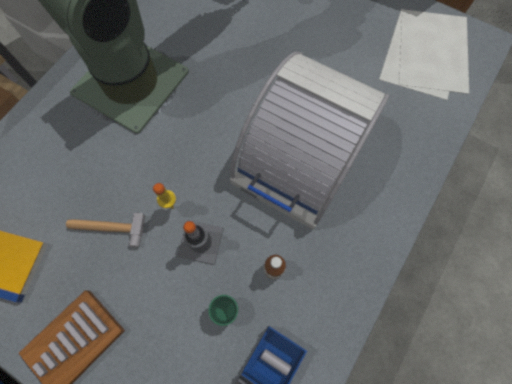

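View pics/top0.png

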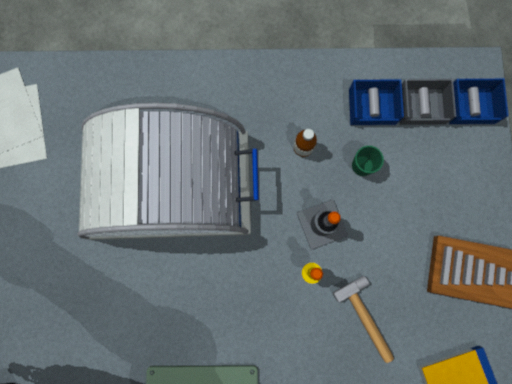

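View pics/wrist0.png

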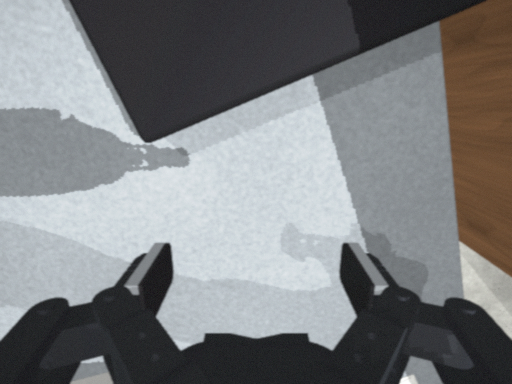

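```bash
python3 - <<'E'
from h import *
f=load('top0'); crop(f,60,90,290,250,3.4,'c1'); crop(f,290,110,390,290,3.3,'c2')
g=load('scene0'); crop(g,220,40,400,240,3,'c3'); crop(g,140,160,300,340,3.3,'c4')
E
```

```text
(no output)
```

View pics/c1.png

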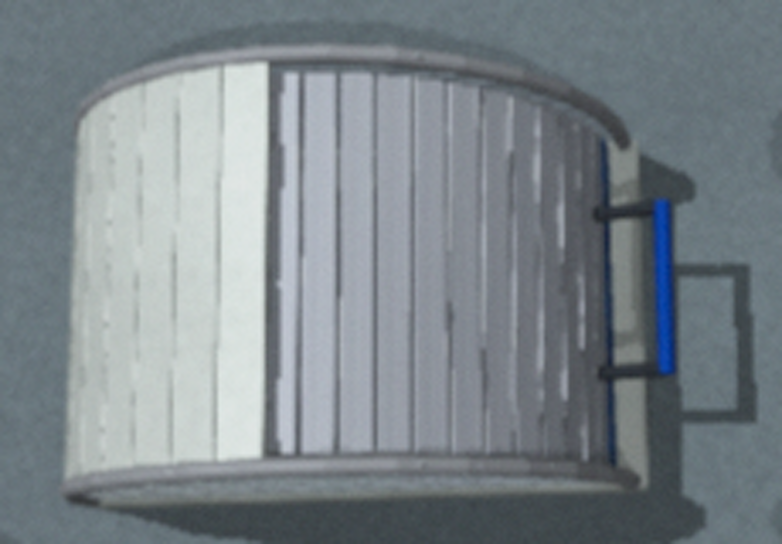

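View pics/c2.png

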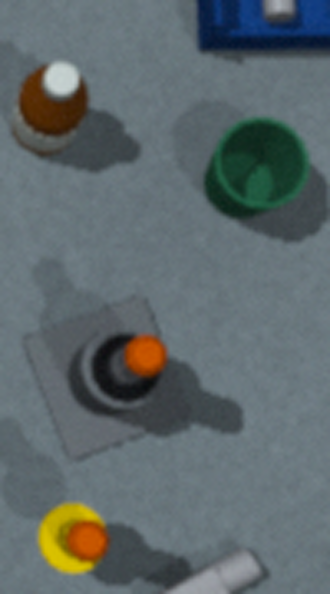

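View pics/c3.png

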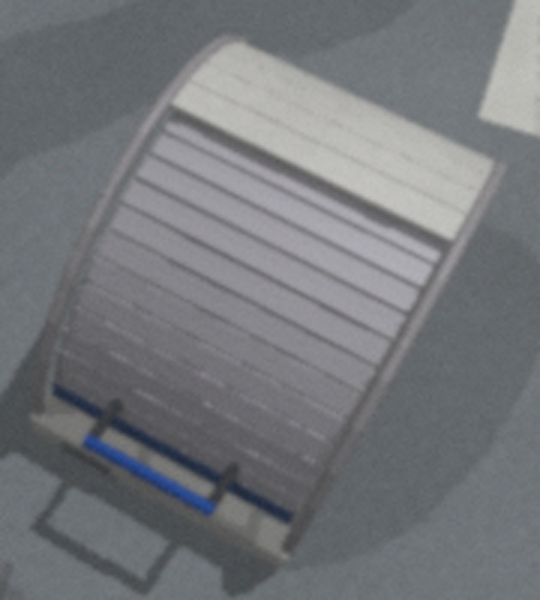

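View pics/c4.png

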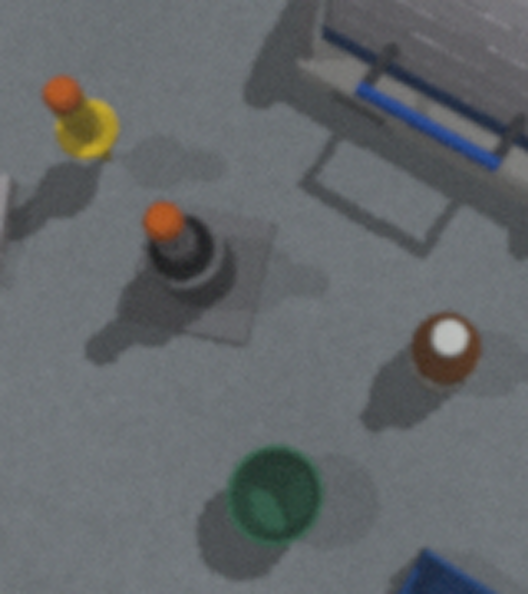

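```bash
cat >> h.py <<'E'
def ray(f,u,v):
    F=foc(f); P=np.array(f['pose']); d=P[:3,:3]@np.array([(u-f['cx'])/F,(v-f['cy'])/F,1]); return P[:3,3],d/np.linalg.norm(d)
def tri(L):
    A=0;b=0
    for f,u,v in L:
        o,d=ray(f,u,v); M=np.eye(3)-np.outer(d,d); A=A+M; b=b+M@o
    p=np.linalg.solve(A,b); return p,[np.round(proj(f,p)-[u,v],1).tolist() for f,u,v in L]
E
python3 - <<'E'
from h import *
np.set_printoptions(precision=4,suppress=True)
t=load('top0'); s=load('scene0')
print('barA(far +x)',tri([(t,255,148.8),(s,290.3,210)]))
print('barB',tri([(t,255,200.3),(s,249.3,186.7)]))
print('on z',onz(t,255,148.8,.112),onz(t,255,200.3,.112),onz(s,290.3,210,.112),onz(s,249.3,186.7,.112))
print('cap',tri([(t,334.2,217.9),(s,189.4,226.4)]))
print(onz(t,334.2,217.9,.173),onz(s,189.4,226.4,.173))
# rim/collar
print('collar top',onz(t,290+122/3.3,110+368/3.3,.090),onz(s,140+180/3.3,160+248/3.3,.090))
print('dye',onz(t,290+62/3.3,110+79/3.3,.12),onz(s,140+450/3.3,160+337/3.3,.12))
print('tin',onz(t,290+261/3.3,110+165/3.3,.07),onz(s,140+275/3.3,160+495/3.3,.07))
print('yellow cap',tri([(t,290+88/3.3,110+541/3.3),(s,140+63/3.3,160+94/3.3)]))
E
```

```text
barA(far +x) (array([ 0.6353, -0.1317,  0.1149]), [[-0.0, -0.0], [-0.0, 0.0]])
barB (array([ 0.5169, -0.13  ,  0.1014]), [[-0.3, -0.3], [-0.4, 0.1]])
on z [ 0.6361 -0.1317  0.112 ] [ 0.5146 -0.1309  0.112 ] [ 0.6351 -0.1307  0.112 ] [ 0.5198 -0.1324  0.112 ]
cap (array([ 0.4677, -0.2991,  0.1663]), [[-0.4, -0.3], [-0.5, 0.2]])
[ 0.4663 -0.2987  0.173 ] [ 0.4703 -0.2991  0.173 ]
collar top [ 0.467  -0.2972  0.09  ] [ 0.4694 -0.3009  0.09  ]
dye [ 0.6685 -0.257   0.12  ] [ 0.671  -0.2566  0.12  ]
tin [ 0.6176 -0.4076  0.07  ] [ 0.622  -0.4083  0.07  ]
yellow cap (array([ 0.3498, -0.2603,  0.1501]), [[-0.4, -0.3], [-0.5, 0.1]])
```

>>> step_arm(
  plan=[
    [0.7,[0,0,-0.075],[0,0,-0.045]],
    [0.7,[0,0,-0.075],[0,0,-0.045]],
    [0.7,[0,0,-0.075],[0,0,-0.046]],
    [0.7,[0,0,-0.075],[0,0,-0.046]],
    [0.7,[0,0,0],[0,0,0]],
  ],
)

```text
t: 0.57
tool_pos: [0.1614, 0.5532, 0.3624]
orientation: [[-1.0, -0.007, 0.002], [-0.007, 1.0, 0.008], [-0.002, 0.008, -1.0]]
ft_force: [0.1, 0.4, -0.4]
finger_gap: 0.0602
```

>>> step_arm(
  plan=[
    [0.7,[-0.0415,-0.0684,0],[0,0,0]],
    [0.7,[-0.0415,-0.0684,0],[0,0,0]],
    [0.7,[-0.0415,-0.0684,0],[0,0,0]],
    [0.7,[-0.0415,-0.0684,0],[0,0,0]],
    [0.7,[-0.0415,-0.0684,0],[0,0,0]],
    [0.7,[-0.0415,-0.0684,0],[0,0,0]],
    [0.7,[-0.0415,-0.0684,0],[0,0,0]],
    [0.7,[-0.0415,-0.0684,0],[0,0,0]],
    [0.7,[-0.0415,-0.0684,0],[0,0,0]],
    [0.7,[-0.0415,-0.0684,0],[0,0,0]],
    [0.7,[-0.0415,-0.0684,0],[0,0,0]],
    [0.7,[-0.0415,-0.0684,0],[0,0,0]],
    [0.7,[-0.0415,-0.0684,0],[0,0,0]],
    [0.7,[-0.0415,-0.0684,0],[0,0,0]],
    [0.7,[-0.0415,-0.0684,0],[0,0,0]],
    [0.7,[-0.0415,-0.0684,0],[0,0,0]],
    [0.7,[-0.0415,-0.0684,0],[0,0,0]],
    [0.7,[-0.0415,-0.0684,0],[0,0,0]],
    [0.7,[-0.0415,-0.0684,0],[0,0,0]],
    [0.7,[-0.0415,-0.0684,0],[0,0,0]],
  ],
)

```text
t: 2.23
tool_pos: [0.5779, -0.1331, 0.3561]
orientation: [[-1.0, -0.002, -0.0], [-0.002, 1.0, 0.0], [0.0, 0.0, -1.0]]
ft_force: [0.4, 1.3, -0.2]
finger_gap: 0.0598
```

```bash
python3 - <<'E'
from h import *
f=grab('wrist','w1'); print(np.round(f['pose'],3).tolist()); t=grab('top','t1')
E
```

```text
[[-0.002, 0.953, 0.302, 0.5], [1.0, 0.003, -0.0, -0.134], [-0.001, 0.302, -0.953, 0.523], [0.0, 0.0, 0.0, 1.0]]
```

View pics/w1.png

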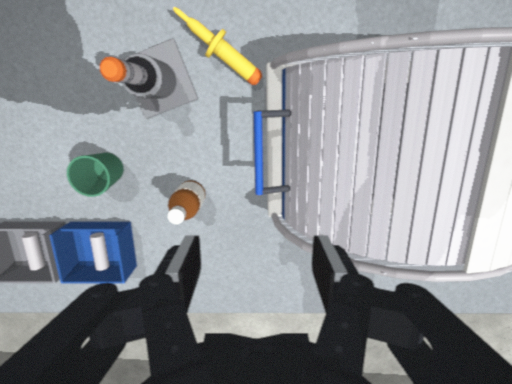

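View pics/t1.png

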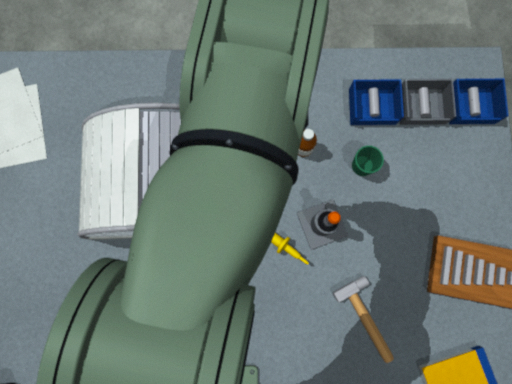

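```bash
python3 - <<'E'
from h import *
f=load('w1'); t=load('top0'); s=load('scene0')
np.set_printoptions(precision=4,suppress=True)
print(onz(f,259,112,.112),onz(f,258.5,194,.112))
print(tri([(t,255,148.8),(s,290.3,210),(f,258.5,194)]),tri([(t,255,200.3),(s,249.3,186.7),(f,259,112)]))
E
```

```text
[ 0.517 -0.13   0.112] [ 0.6359 -0.1301  0.112 ]
(array([ 0.6354, -0.131 ,  0.1136]), [[-0.3, 0.1], [0.1, -0.0], [-0.6, 0.0]]) (array([ 0.5171, -0.13  ,  0.1014]), [[-0.4, -0.4], [-0.3, 0.1], [-0.1, -0.2]])
```

>>> step_arm(
  plan=[
    [0.7,[0.003,0.005,0.065],[0,0,0]],
    [0.7,[0,0,0.065],[0,0,0]],
    [0.7,[0,0,0.065],[0,0,0]],
    [0.7,[0,0,0.065],[0,0,0]],
    [0.7,[0,0,0.065],[0,0,0]],
    [0.7,[0,0,0.065],[0,0,0]],
    [0.7,[0,0,0.065],[0,0,0]],
    [0.7,[0,0,0.065],[0,0,0]],
    [0.7,[0,0,0],[0,0,0]],
    [0.05,[0,0,0],[0,0,0]],
    [0.05,[0,0,0],[0,0,0]],
    [0.05,[0,0,0],[0,0,0]],
    [0.05,[0,0,0],[0,0,0]],
    [0.05,[0,0,0],[0,0,0]],
  ],
)

```text
t: 3.5
tool_pos: [0.5764, -0.1288, 0.0974]
orientation: [[-1.0, -0.002, 0.002], [-0.002, 1.0, -0.0], [-0.002, -0.0, -1.0]]
ft_force: [0.3, 0.4, -0.1]
finger_gap: 0.0041
```

```bash
python3 - <<'E'
from h import *
f=grab('wrist','w2'); t=grab('scene','s2')
E
```

```text
(no output)
```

View pics/w2.png

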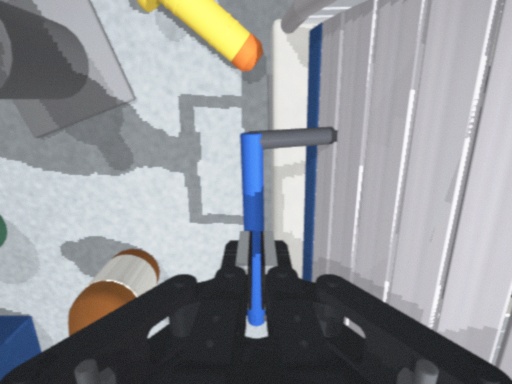

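View pics/s2.png

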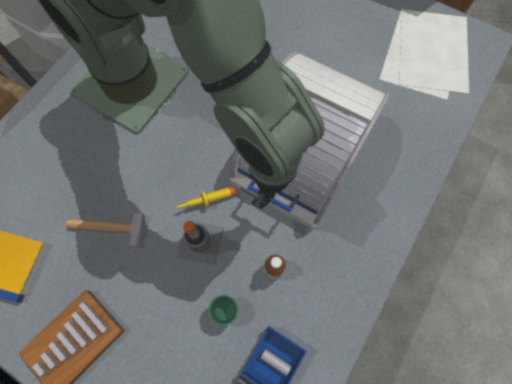

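```bash
python3 - <<'E'
from h import *
f=load('w1'); t=load('top0'); s=load('scene0'); g=load('w2')
np.set_printoptions(precision=4,suppress=True)
crop(g,170,110,350,350,2.5,'c5')
for z in (.08,.09,.1,.106,.112,.118): print(z,proj(g,[.517,-.1305,z]),proj(g,[.6359,-.1305,z]),proj(g,[.5764,-.1305,z]))
print(tri([(f,259,112),(g,252,134)]),g['pose'][:3,3])
E
```

```text
0.08 [254.5559 129.6808] [254.4134 290.0506] [254.4783 217.048 ]
0.09 [254.452  131.3962] [254.3209 298.8203] [254.3803 222.9863]
0.1 [254.3359 133.313 ] [254.2196 308.4325] [254.272  229.5524]
0.106 [254.2594 134.5751] [254.154  314.6564] [254.2013 233.8361]
0.112 [254.1772 135.9328] [254.0844 321.2611] [254.1259 238.4099]
0.118 [254.0884 137.3975] [254.0104 328.2826] [254.0451 243.3042]
(array([ 0.5169, -0.1308,  0.1068]), [[-0.6, -0.2], [1.6, 0.5]]) [ 0.4985 -0.1294  0.2644]
```

View pics/c5.png

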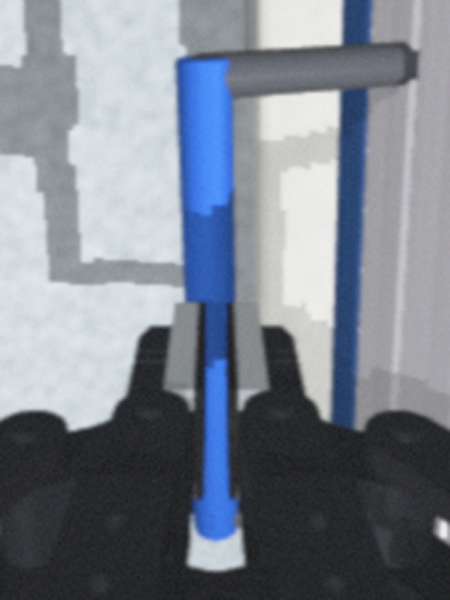

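>>> step_arm(
  plan=[
    [0,[0,0,0],[0,0,0]],
    [0,[0,0,0],[0,0,0]],
    [0,[0,0,-0.01],[0,0,0]],
    [0,[0,0,-0.01],[0,0,0]],
    [0,[0,0,0],[0,0,0]],
  ],
)

```text
t: 4.02
tool_pos: [0.5764, -0.1288, 0.1074]
orientation: [[-1.0, -0.002, 0.001], [-0.002, 1.0, -0.0], [-0.001, -0.0, -1.0]]
ft_force: [-0.3, -0.5, 0.8]
finger_gap: 0.0
```

```bash
python3 - <<'E'
from h import *
f=grab('wrist','w3'); crop(f,170,90,350,350,2.3,'c6')
E
```

```text
(no output)
```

View pics/c6.png

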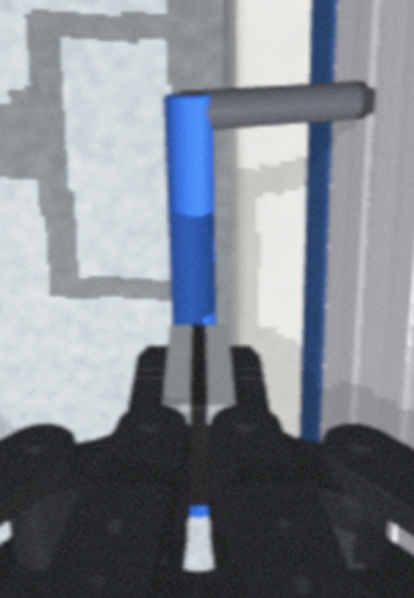

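```bash
python3 - <<'E'
from h import *
f=load('w1'); g=load('w3');g2=load('w2'); t=load('top0'); s=load('scene0')
np.set_printoptions(precision=4,suppress=True)
for z in (.08,.09,.1,.106,.112,.118): print(z,proj(g,[.517,-.1305,z]),proj(g,[.6359,-.1305,z]),proj(g,[.5764,-.1305,z]))
print(g['pose'][:3,3], proj(g,[.5764,-.1288,.1074]),proj(g,[.5764,-.1288,.1264]),proj(g,[.5654,-.1288,.1264]))
for a,b in ((131.5,314),): print(a,b)
E
```

```text
0.08 [254.7104 128.1559] [254.5537 282.0411] [254.6254 211.6676]
0.09 [254.6202 129.6968] [254.4716 290.0726] [254.5393 217.0614]
0.1 [254.52   131.4087] [254.3819 298.8407] [254.4445 222.9968]
0.106 [254.4543 132.5301] [254.3241 304.4984] [254.3829 226.853 ]
0.112 [254.384  133.7315] [254.2628 310.4854] [254.3173 230.9563]
0.118 [254.3084 135.0217] [254.1979 316.8315] [254.2475 235.3314]
[ 0.4985 -0.1294  0.2744] [257.0498 227.795 ] [257.1182 241.9754] [257.1884 224.3032]
131.5 314
```

```bash
python3 - <<'E'
from h import *
np.set_printoptions(precision=4,suppress=True)
s=grab('scene','s3'); crop(s,220,140,330,240,6,'c7')
st=monitor.state(); p=st['tool_pos'];print(p)
c=lambda q:(proj(s,q)-[220,140])*6
for dz in (0,.019,.04): print(dz,c([p[0],p[1],p[2]+dz]))
print('bar mid',c([.5765,-.1305,.112]),c([.517,-.1305,.112]),c([.6359,-.1305,.112]))
E
```

```text
[ 0.576  -0.1287  0.1066]
0 [297.6381 346.1279]
0.019 [299.3419 331.1067]
0.04 [301.3079 313.7728]
bar mid [296.8006 345.9894] [172.5771 273.1245] [423.7485 420.4523]
```

View pics/c7.png

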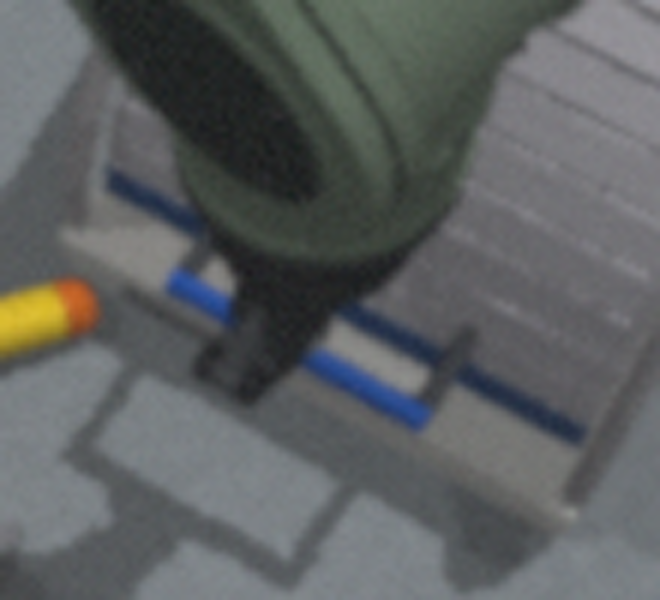

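>>> step_arm(
  plan=[
    [0.6,[0,0,0],[0,0,0]],
    [0.6,[0,0,0],[0,0,0]],
    [0.6,[0,0,0],[0,0,0]],
    [0.6,[0,0,0],[0,0,0]],
    [0.6,[0,-0.003,0.02],[0,0,0]],
    [0.6,[0,0,0.02],[0,0,0]],
    [0.6,[0,0,0],[0,0,0]],
  ],
)

```text
t: 4.7
tool_pos: [0.5749, -0.13, 0.0838]
orientation: [[-1.0, -0.002, -0.003], [-0.002, 1.0, 0.0], [0.003, 0.0, -1.0]]
ft_force: [0.3, 0.3, -0.5]
finger_gap: 0.0512
```

```bash
python3 - <<'E'
from h import *
f=grab('wrist','w4')
E
```

```text
(no output)
```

View pics/w4.png

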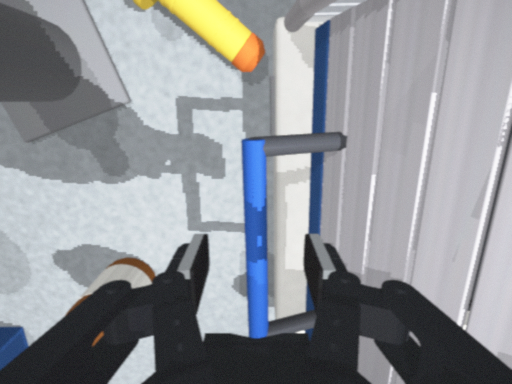

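>>> step_arm(
  plan=[
    [0,[0,0,0],[0,0,0]],
    [0,[0,0,0],[0,0,0]],
    [0,[0,0,0],[0,0,0]],
    [0,[0,0,0],[0,0,0]],
    [0,[0,0,0],[0,0,0]],
    [0,[0,0,0],[0,0,0]],
  ],
)

```text
t: 5.25
tool_pos: [0.5761, -0.1301, 0.0868]
orientation: [[-1.0, -0.002, 0.001], [-0.002, 1.0, -0.0], [-0.001, -0.0, -1.0]]
ft_force: [-1.3, 1.5, 6.8]
finger_gap: 0.0078
```

>>> step_arm(
  plan=[
    [0.5,[0,0,0],[0,0,0]],
    [0.5,[0,0,0],[0,0,0]],
    [0.5,[0,0,0],[0,0,0]],
    [0.5,[0,0,0.02],[0,0,0]],
    [0.5,[0,0,0.02],[0,0,0]],
    [0.5,[0,0,0],[0,0,0]],
    [0,[0,0,0],[0,0,0]],
    [0,[0,0,0],[0,0,0]],
    [0,[0,0,0],[0,0,0]],
    [0,[0,0,0],[0,0,0]],
    [0,[0,0,0],[0,0,0]],
    [0,[0,0,0],[0,0,0]],
  ],
)

```text
t: 6.25
tool_pos: [0.576, -0.1301, 0.0664]
orientation: [[-1.0, -0.002, 0.0], [-0.002, 1.0, -0.0], [-0.0, -0.0, -1.0]]
ft_force: [-0.7, 0.5, 2.0]
finger_gap: 0.0103
```

```bash
python3 - <<'E'
import numpy as np
a=np.radians(18.1+np.linspace(0,78,17)); y=-.232*np.cos(a); z=.232*np.sin(a)
print(np.round(np.c_[np.diff(y),-np.diff(z)]/.5,3).tolist())
E
```

```text
[[0.014, -0.037], [0.017, -0.036], [0.02, -0.034], [0.023, -0.032], [0.025, -0.03], [0.028, -0.028], [0.03, -0.025], [0.032, -0.023], [0.034, -0.02], [0.036, -0.017], [0.037, -0.014], [0.038, -0.011], [0.039, -0.008], [0.039, -0.004], [0.039, -0.001], [0.039, 0.003]]
```

>>> step_arm(
  plan=[
    [0,[0,0.014,-0.037],[0,0,0]],
    [0,[0,0.017,-0.036],[0,0,0]],
    [0,[0,0.02,-0.034],[0,0,0]],
    [0,[0,0.023,-0.032],[0,0,0]],
  ],
)

```text
t: 6.58
tool_pos: [0.5751, -0.0943, 0.1366]
orientation: [[-1.0, -0.001, -0.001], [-0.001, 1.0, -0.002], [0.001, -0.002, -1.0]]
ft_force: [-3.2, -5.4, -1.6]
finger_gap: 0.0099
```

```bash
python3 - <<'E'
from h import *
f=grab('wrist','w5')
E
```

```text
(no output)
```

View pics/w5.png

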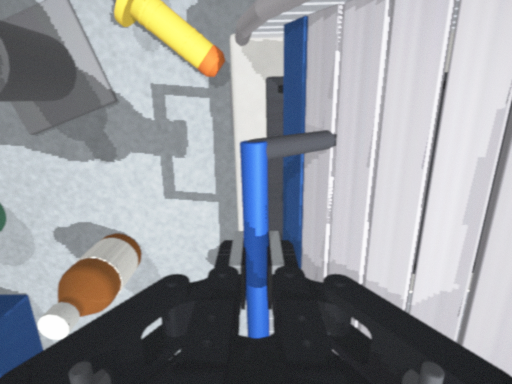

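The bar at (257,150–335) is between the fingers and the cover has started rising (a dark gap shows below its blue edge at 275,90). Continuing the arc.

>>> step_arm(
  plan=[
    [0,[0,0.025,-0.03],[0,0,0]],
    [0,[0,0.028,-0.028],[0,0,0]],
    [0,[0,0.03,-0.025],[0,0,0]],
    [0,[0,0.032,-0.023],[0,0,0]],
    [0,[0,0.034,-0.02],[0,0,0]],
    [0,[0,0.036,-0.017],[0,0,0]],
    [0,[0,0.037,-0.014],[0,0,0]],
    [0,[0,0.038,-0.011],[0,0,0]],
  ],
)

```text
t: 7.3
tool_pos: [0.575, 0.036, 0.2214]
orientation: [[-1.0, -0.001, 0.0], [-0.001, 1.0, -0.002], [0.0, -0.002, -1.0]]
ft_force: [-12.1, -5.5, 14.0]
finger_gap: 0.0101
```

```bash
python3 - <<'E'
from h import *
f=grab('wrist','w6')
E
```

```text
(no output)
```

View pics/w6.png

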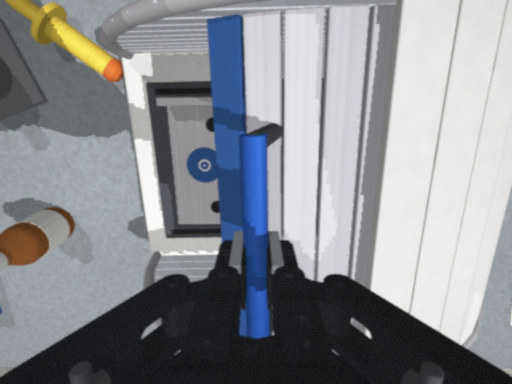

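>>> step_arm(
  plan=[
    [0,[0,0.039,-0.008],[0,0,0]],
    [0,[0,0.039,-0.004],[0,0,0]],
    [0,[0,0.039,-0.001],[0,0,0]],
    [0,[0,0.039,0.003],[0,0,0]],
    [0.8,[0,0.02,0.003],[0,0,0]],
    [0.8,[0,0,0],[0,0,0]],
    [0.8,[0,0,0],[0,0,0]],
    [0.8,[0,0,0],[0,0,0]],
    [0.8,[0,0,-0.06],[0,0,0]],
    [0.8,[0,0,-0.06],[0,0,0]],
    [0.8,[0,0,-0.06],[0,0,0]],
    [0.8,[0,0,-0.06],[0,0,0]],
    [0.8,[0,0,0],[0,0,0]],
  ],
)

```text
t: 8.43
tool_pos: [0.5768, 0.1239, 0.3486]
orientation: [[-1.0, -0.0, 0.007], [-0.0, 1.0, 0.001], [-0.007, 0.001, -1.0]]
ft_force: [-1.0, 0.2, 0.2]
finger_gap: 0.0687
```

```bash
python3 - <<'E'
from h import *
f=grab('wrist','w7');f=grab('scene','s7')
E
```

```text
(no output)
```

View pics/w7.png

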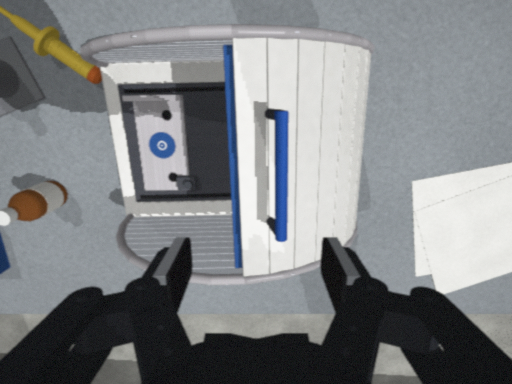

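View pics/s7.png

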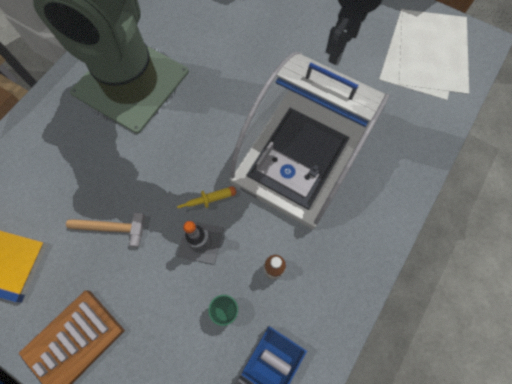

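```bash
python3 - <<'E'
from h import *
np.set_printoptions(precision=4,suppress=True)
f=load('w7'); s=load('s7'); crop(f,120,85,220,215,5,'c8'); crop(s,250,130,340,220,6,'c9')
st=monitor.state(); print(proj(s,st['tool_pos']), proj(f,st['tool_pos']), f['pose'][:3,3])
E
```

```text
[338.6013  59.6685] [257.0893 223.1123] [0.4979 0.1231 0.5151]
```

View pics/c8.png

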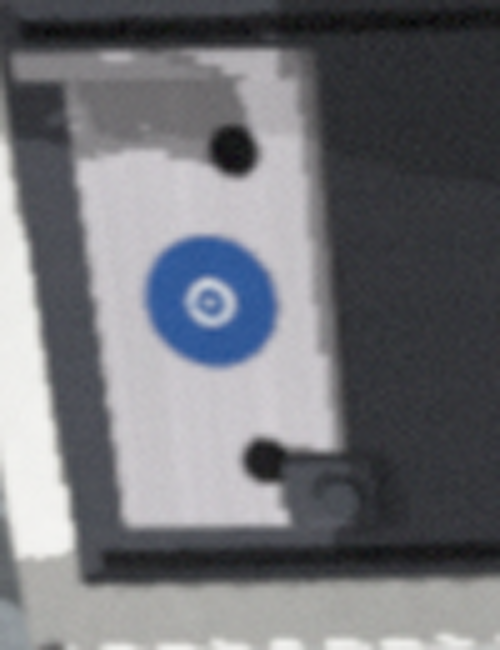

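View pics/c9.png

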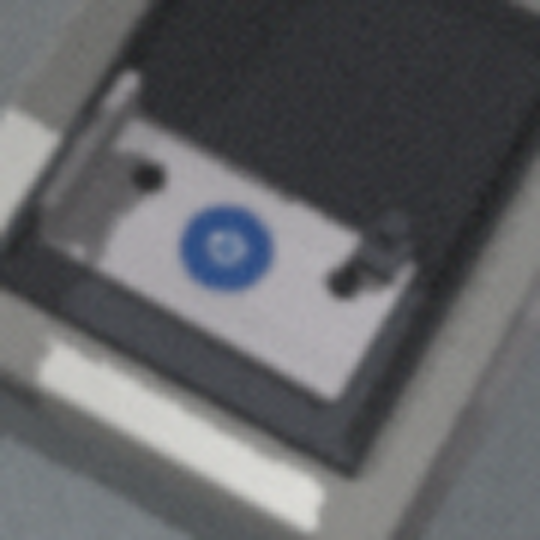

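```bash
python3 - <<'E'
from h import *
np.set_printoptions(precision=4,suppress=True)
f=load('w7'); s=load('s7')
print(onz(f,162.2,145.4,.06),onz(s,287.7,171.2,.06),tri([(f,162.2,145.4),(s,287.7,171.2)]))
t=grab('top','t8'); crop(t,60,90,290,250,3.4,'c10')
E
```

```text
[ 0.5709 -0.0249  0.06  ] [ 0.5718 -0.0262  0.06  ] (array([ 0.5713, -0.0255,  0.058 ]), [[0.0, 0.1], [-0.1, -0.0]])
```

View pics/t8.png

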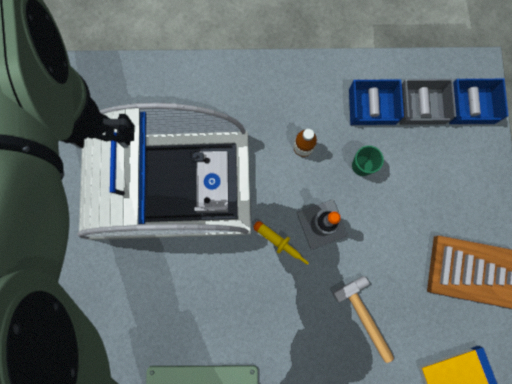

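```bash
python3 - <<'E'
from h import *
np.set_printoptions(precision=4,suppress=True)
t=load('t8'); crop(t,70,70,250,220,4.4,'c10'); st=monitor.state(); p=st['tool_pos']
for d in (0,.02,.1): print((proj(t,p+np.array([0,0,d]))-[70,70])*4.4)
print(p)
E
```

```text
[176.6996 342.1053]
[159.0996 328.1007]
[ 77.8981 263.4874]
[0.5754 0.124  0.3429]
```

View pics/c10.png

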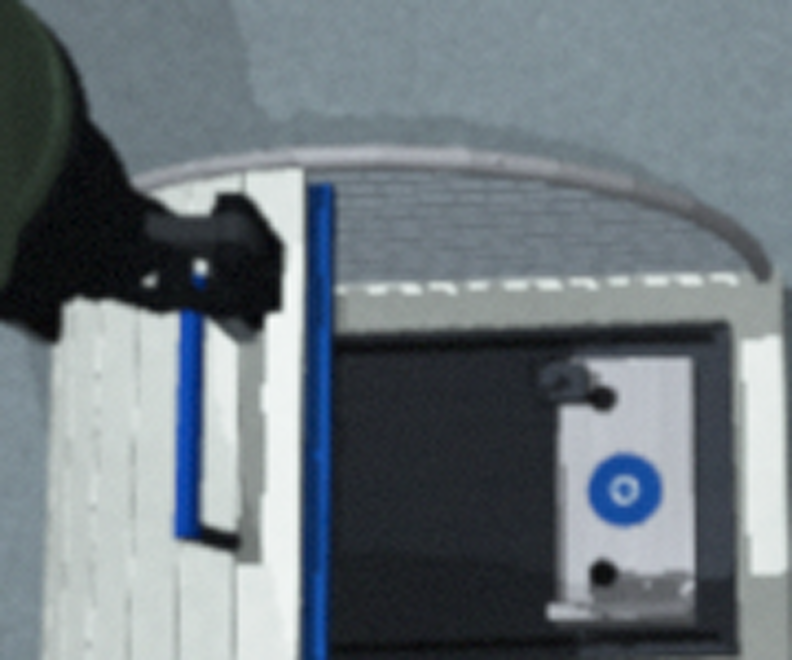

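```bash
python3 - <<'E'
from h import *
np.set_printoptions(precision=4,suppress=True)
f=load('w7'); s=load('s7');t=load('t8'); u,v=70+625/4.4,70+489/4.4
print(onz(t,u,v,.06),tri([(f,162.2,145.4),(s,287.7,171.2),(t,u,v)]))
# punch from w7/t8/w1
w=load('w1'); crop(w,90,40,200,120,7,'c11')
E
```

```text
[ 0.5704 -0.0267  0.06  ] (array([ 0.5712, -0.0258,  0.0576]), [[-0.1, -0.0], [-0.2, 0.1], [-0.2, -0.1]])
```

View pics/c11.png

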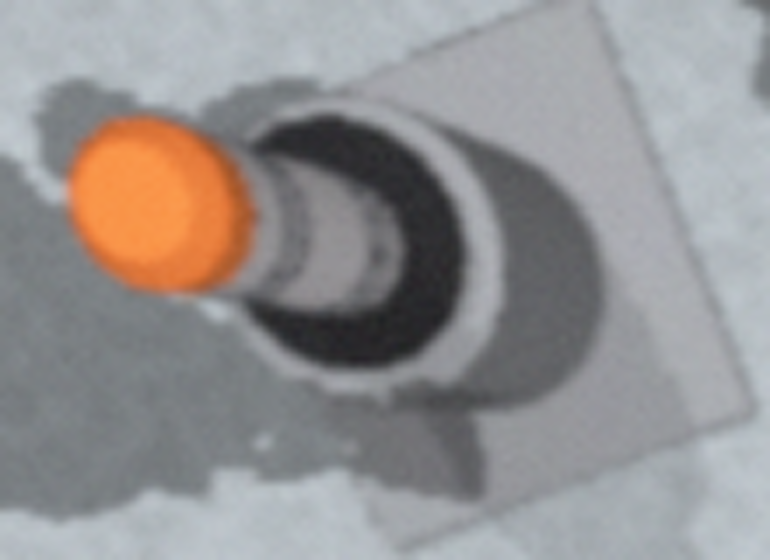

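```bash
python3 - <<'E'
from h import *
np.set_printoptions(precision=4,suppress=True)
w=load('w1');t=load('top0'); s=load('scene0')
print(onz(w,109.7,69.3,.176),onz(w,138.3,74.6,.092),onz(w,140.5,74.7,.085))
crop(t,305,200,350,240,12,'c12');crop(s,175,210,225,260,12,'c13')
E
```

```text
[ 0.4688 -0.2973  0.176 ] [ 0.4679 -0.2981  0.092 ] [ 0.4675 -0.2977  0.085 ]
```

View pics/c12.png

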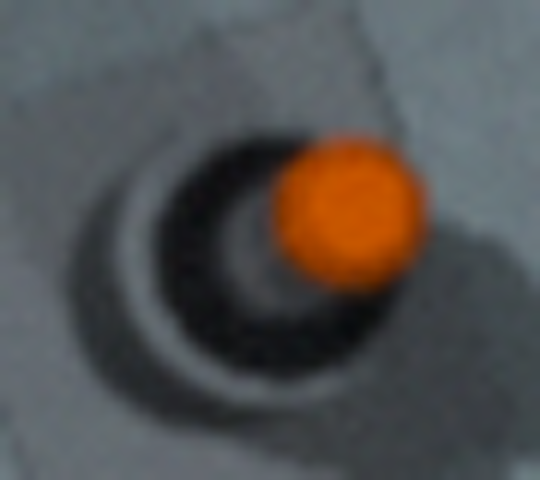

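View pics/c13.png

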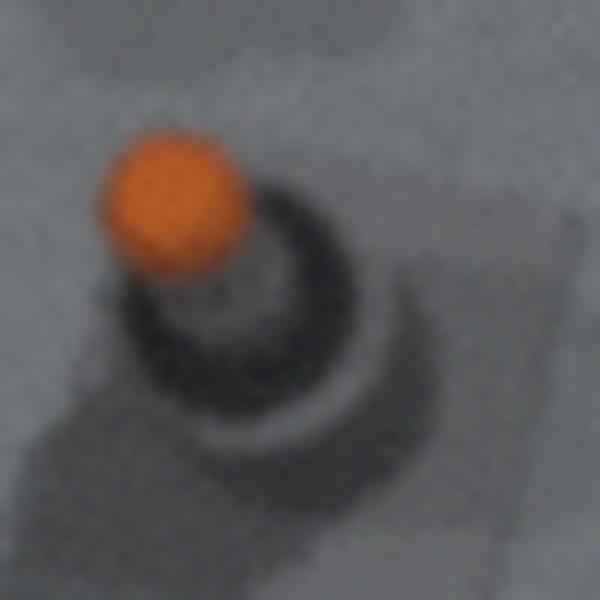

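```bash
python3 - <<'E'
from h import *
np.set_printoptions(precision=4,suppress=True)
w=load('w3'); p=np.array([.576,-.1287,.1066])
for dx in (-.011,0,.011):
  print(dx,[(d,round(proj(w,p+[dx,0,d])[1],1)) for d in (0,.01,.02,.03,.04,.05)], [(d,round(288*.022/((w['pose'][:3,:3].T@(p+[dx,0,d]-w['pose'][:3,3]))[2]),1)) for d in (0,.02,.04)])
E
```

```text
-0.011 [(0, np.float64(210.6)), (0.01, np.float64(216.8)), (0.02, np.float64(223.8)), (0.03, np.float64(231.7)), (0.04, np.float64(240.6)), (0.05, np.float64(250.8))] [(0, np.float64(35.2)), (0.02, np.float64(39.3)), (0.04, np.float64(44.6))]
0 [(0, np.float64(226.7)), (0.01, np.float64(233.7)), (0.02, np.float64(241.5)), (0.03, np.float64(250.3)), (0.04, np.float64(260.2)), (0.05, np.float64(271.6))] [(0, np.float64(34.5)), (0.02, np.float64(38.5)), (0.04, np.float64(43.6))]
0.011 [(0, np.float64(242.2)), (0.01, np.float64(249.9)), (0.02, np.float64(258.5)), (0.03, np.float64(268.1)), (0.04, np.float64(279.0)), (0.05, np.float64(291.3))] [(0, np.float64(33.9)), (0.02, np.float64(37.8)), (0.04, np.float64(42.6))]
```

>>> step_arm(
  plan=[
    [0.8,[0.018,-0.0703,0],[0,0,0]],
    [0.8,[0.018,-0.0703,0],[0,0,0]],
    [0.8,[0.018,-0.0703,0],[0,0,0]],
    [0.8,[0.018,-0.0703,0],[0,0,0]],
    [0.8,[0.018,-0.0703,0],[0,0,0]],
    [0.8,[0.018,-0.0703,0],[0,0,0]],
    [0.8,[0.018,-0.0703,0],[0,0,0]],
    [0.8,[0.018,-0.0703,0],[0,0,0]],
    [0.8,[0.018,-0.0703,0],[0,0,0]],
    [0.8,[0.018,-0.0703,0],[0,0,0]],
    [0.8,[0.018,-0.0703,0],[0,0,0]],
    [0.8,[0.018,-0.0703,0.02],[0,0,0]],
    [0.8,[0,0,0.07],[0,0,0]],
    [0.8,[0,0,0.07],[0,0,0]],
    [0.8,[0,0,0],[0,0,0]],
  ],
)

```text
t: 9.83
tool_pos: [0.4656, -0.2964, 0.2575]
orientation: [[-1.0, -0.001, -0.008], [-0.001, 1.0, 0.005], [0.008, 0.005, -1.0]]
ft_force: [0.3, 1.1, -1.3]
finger_gap: 0.0683
```

```bash
python3 - <<'E'
from h import *
f=grab('wrist','w9'); p=monitor.state()['tool_pos']; print(p,proj(f,[.468,-.298,.176]),proj(f,[.468,-.298,.092]))
E
```

```text
[ 0.46687942 -0.29672396  0.26107766] [254.68906622 192.64712994] [254.7485407  171.30229914]
```

View pics/w9.png

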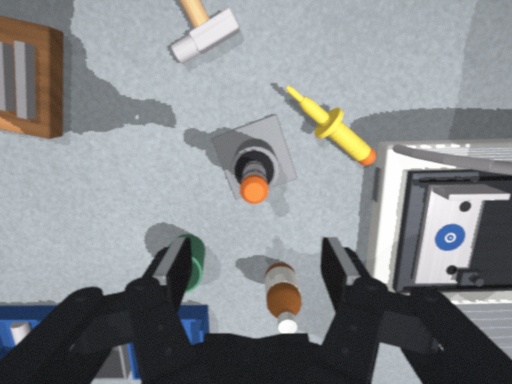

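>>> step_arm(
  plan=[
    [0.8,[-0.002,-0.0025,0.057],[0,0,0]],
    [0.8,[0,0,0.057],[0,0,0]],
    [0.8,[0,0,0.057],[0,0,0]],
    [0.8,[0,0,0.057],[0,0,0]],
    [0.8,[0,0,0.057],[0,0,0]],
    [0.8,[0,0,0.057],[0,0,0]],
    [0.8,[0,0,0],[0,0,0]],
    [0.8,[0,0,0],[0,0,0]],
  ],
)

```text
t: 10.55
tool_pos: [0.4697, -0.2986, 0.0933]
orientation: [[-1.0, -0.002, -0.0], [-0.002, 1.0, -0.0], [0.0, -0.0, -1.0]]
ft_force: [-0.5, 0.5, 1.0]
finger_gap: 0.0685
```

```bash
python3 - <<'E'
from h import *
f=grab('wrist','w10'); p=monitor.state()['tool_pos']; print(p)
E
```

```text
[ 0.47020229 -0.29892006  0.09429635]
```

View pics/w10.png

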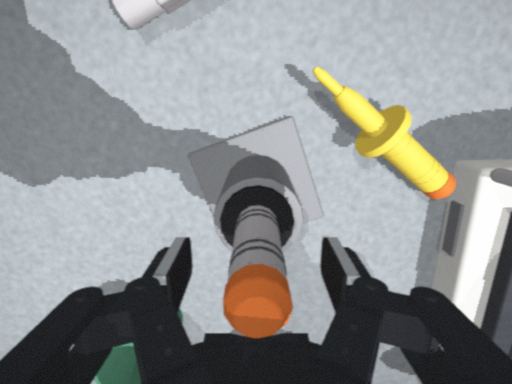

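>>> step_arm(
  plan=[
    [0.8,[0.004,-0.001,0.006],[0,0,0]],
    [0.2,[0,0,0],[0,0,0]],
    [0,[0,0,0],[0,0,0]],
    [0,[0,0,0],[0,0,0]],
    [0,[0,0,0],[0,0,0]],
    [0,[0,0,0],[0,0,0]],
    [0,[0,0,0],[0,0,0]],
    [0,[0,0,0],[0,0,0]],
  ],
)

```text
t: 11.27
tool_pos: [0.4675, -0.299, 0.0899]
orientation: [[-1.0, -0.002, 0.001], [-0.002, 1.0, -0.0], [-0.001, -0.0, -1.0]]
ft_force: [-1.7, 2.1, 8.6]
finger_gap: 0.0244
```

```bash
python3 - <<'E'
from h import *
f=grab('wrist','w11'); s=monitor.state(); print(s['tool_pos'],s['ft_force'],s['torque'],s['finger_gap'])
E
```

```text
[ 0.46751036 -0.29901558  0.089894  ] [-0.61488847  1.18793394  8.69223589] [ 0.20304382  0.19752347 -0.07961973] 0.024607341601655206
```

View pics/w11.png

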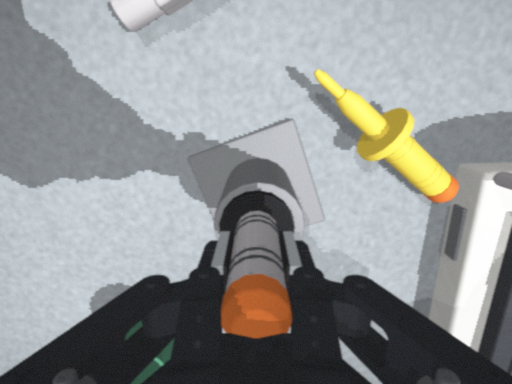

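>>> step_arm(
  plan=[
    [0,[0,0,-0.02],[0,0,0]],
    [0,[0,0,-0.05],[0,0,0]],
    [0,[0,0,-0.06],[0,0,0]],
    [0,[0,0,-0.06],[0,0,0]],
    [0,[0,0,-0.06],[0,0,0]],
    [0,[0,0,-0.05],[0,0,0]],
    [0,[0,0,0],[0,0,0]],
  ],
)

```text
t: 11.9
tool_pos: [0.4684, -0.2998, 0.2443]
orientation: [[-1.0, -0.002, 0.006], [-0.002, 1.0, -0.004], [-0.006, -0.004, -1.0]]
ft_force: [0.2, -0.5, -1.6]
finger_gap: 0.0246
```

```bash
python3 - <<'E'
from h import *
f=grab('wrist','w12'); s=monitor.state(); print(s['tool_pos'],s['ft_force'],s['torque'],s['finger_gap']); g=grab('scene','s12'); t=grab('top','t12')
crop(g,130,110,290,270,4,'c14')
E
```

```text
[ 0.46780905 -0.29933493  0.24175465] [-0.9062676   0.96833281 -3.24241657] [-0.02391431 -0.01182944  0.01425955] 0.024914824921440603
```

View pics/w12.png

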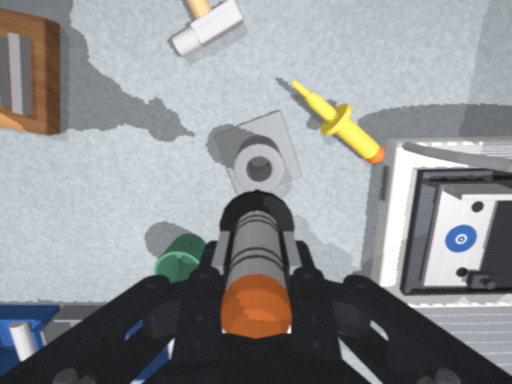

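View pics/c14.png

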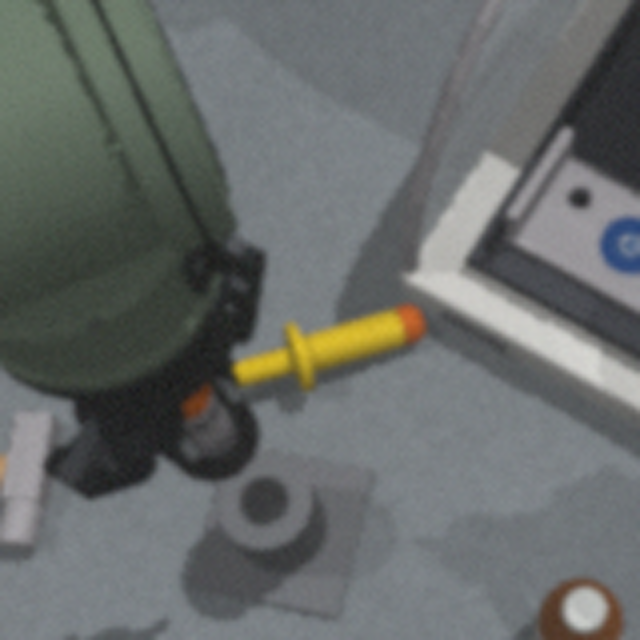

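View pics/t12.png

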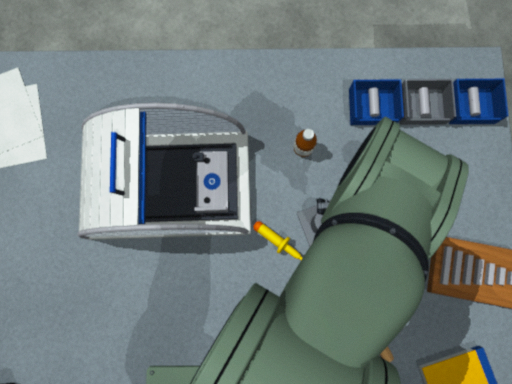

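```bash
python3 - <<'E'
from h import *
np.set_printoptions(precision=4,suppress=True)
f=load('w12'); crop(f,205,130,315,350,2.7,'c15'); crop(f,420,180,512,300,6,'c16')
p=monitor.state()['tool_pos']; print(p)
for ox in (-.003,0,.003):
  q=lambda d:((proj(f,p+np.array([ox,0.0003,d]))-[205,130])*2.7)
  print(ox,'captop',q(.0861),'collar top',q(.0021),'collar bottom',q(-.0049))
  print(' near/far collar top', (proj(f,p+np.array([ox-.024,0.0003,.0021]))-[205,130])*2.7,(proj(f,p+np.array([ox,0.0243,.0021]))-[205,130])*2.7)
E
```

```text
[ 0.467  -0.2987  0.239 ]
-0.003 captop [150.1409 493.0099] collar top [146.3525 241.289 ] collar bottom [146.1798 229.8172]
 near/far collar top [146.9503 144.1174] [247.7   241.684]
0 captop [149.9822 511.2112] collar top [146.2811 252.8923] collar bottom [146.1117 241.0731]
 near/far collar top [146.8728 156.7038] [247.1248 253.2908]
0.003 captop [149.8264 529.0973] collar top [146.2104 264.3808] collar bottom [146.0443 252.2214]
 near/far collar top [146.7962 169.1606] [246.5553 264.7827]
```

View pics/c15.png

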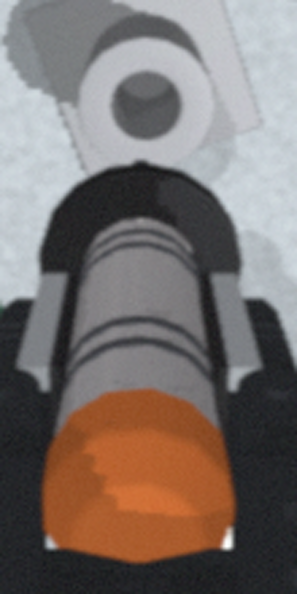

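View pics/c16.png

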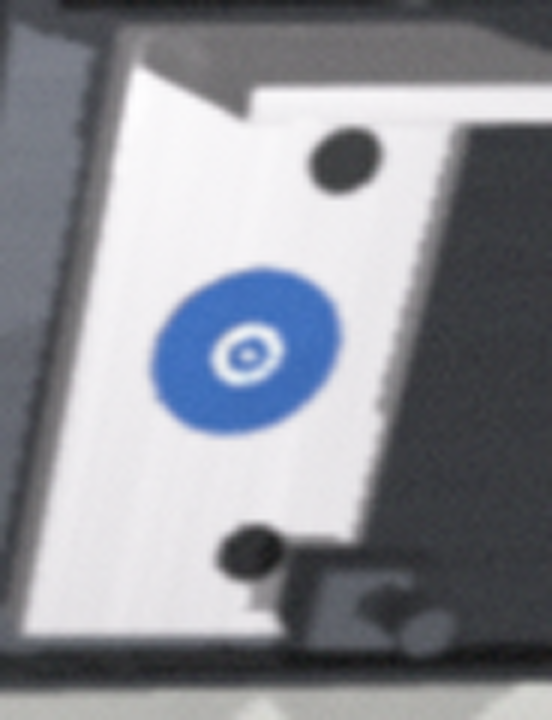

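```bash
python3 - <<'E'
from h import *
np.set_printoptions(precision=4,suppress=True)
f=load('w12'); print('spot',onz(f,461.2,239,.06),'holder',onz(f,205+146.5/2.7,130+104/2.7,.085))
g=load('s12'); print('holder scene', onz(g,130+265/4,110+500/4,.085))
E
```

```text
spot [ 0.5707 -0.0245  0.06  ] holder [ 0.4682 -0.2974  0.085 ]
holder scene [ 0.4714 -0.2979  0.085 ]
```

>>> step_arm(
  plan=[
    [0,[-0.01,0.026,0],[0,0,0]],
    [0,[-0.021,0.055,0],[0,0,0]],
    [0,[-0.021,0.055,0],[0,0,0]],
    [0,[-0.021,0.055,0],[0,0,0]],
    [0,[-0.021,0.055,0],[0,0,0]],
    [0,[-0.021,0.055,0],[0,0,0]],
    [0,[-0.021,0.055,0],[0,0,0]],
    [0,[-0.021,0.055,0],[0,0,0]],
    [0,[-0.021,0.055,0],[0,0,0]],
    [0,[-0.021,0.055,0],[0,0,0]],
    [0,[-0.018,0.025,0],[0,0,0]],
    [0,[0,0,0.03],[0,0,0]],
    [0,[0,0,0.04],[0,0,0]],
    [0,[0,0,0.04],[0,0,0]],
    [0,[0,0,0.03],[0,0,0]],
    [0,[0,0,0],[0,0,0]],
    [0,[0,0,0],[0,0,0]],
  ],
)

```text
t: 13.47
tool_pos: [0.5746, -0.0258, 0.1685]
orientation: [[-1.0, -0.002, -0.002], [-0.002, 1.0, -0.0], [0.002, -0.0, -1.0]]
ft_force: [0.5, -0.1, -0.7]
finger_gap: 0.0245
```

```bash
python3 - <<'E'
from h import *
f=grab('wrist','w13'); g=grab('scene','s13'); t=grab('top','t13'); s=monitor.state(); print(s['tool_pos'],s['ft_force'],s['finger_gap'])
crop(g,230,110,350,230,5,'c17'); crop(t,160,130,270,230,6,'c18')
E
```

```text
[ 0.57547855 -0.02578457  0.16997657] [-0.38532117  0.1227622  -1.46153884] 0.024574805890646687
```

View pics/w13.png

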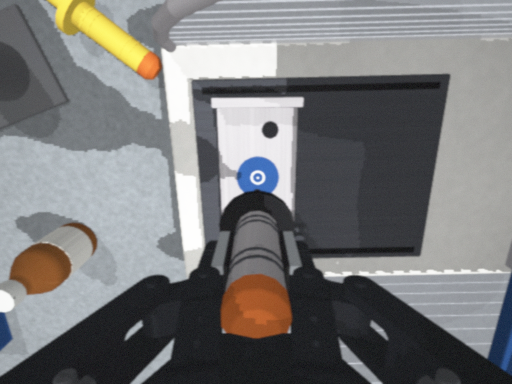

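View pics/c17.png

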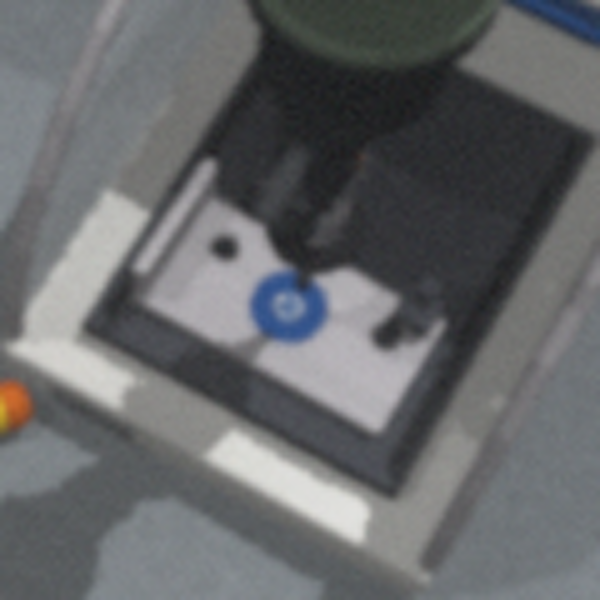

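View pics/c18.png

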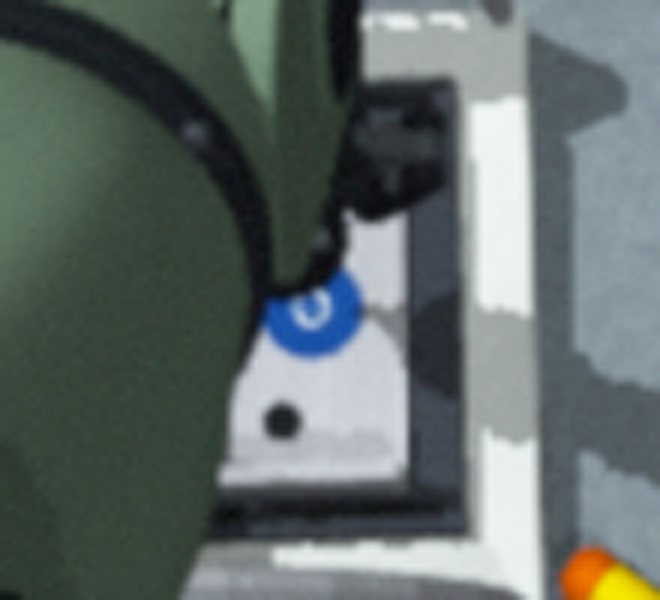

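```bash
python3 - <<'E'
from h import *
np.set_printoptions(precision=4,suppress=True)
g=load('s13'); crop(g,270,145,310,185,14,'c19')
p=np.array([.5752,-.0258,.1695])
for z in (.09,.093,.096): print(onz(g,290.6,167.6,z))
q=proj(g,[p[0]+.001,p[1],.0926]); print('pred point',q,(q-[270,145])*14)
q=proj(g,[.571,-.0258,.06]); print('pred spot',q,(q-[270,145])*14)
E
```

```text
[ 0.5772 -0.0258  0.09  ]
[ 0.5776 -0.027   0.093 ]
[ 0.578  -0.0282  0.096 ]
pred point [290.3394 167.0219] [284.7518 308.3061]
pred spot [287.5357 170.9336] [245.4997 363.071 ]
```

View pics/c19.png

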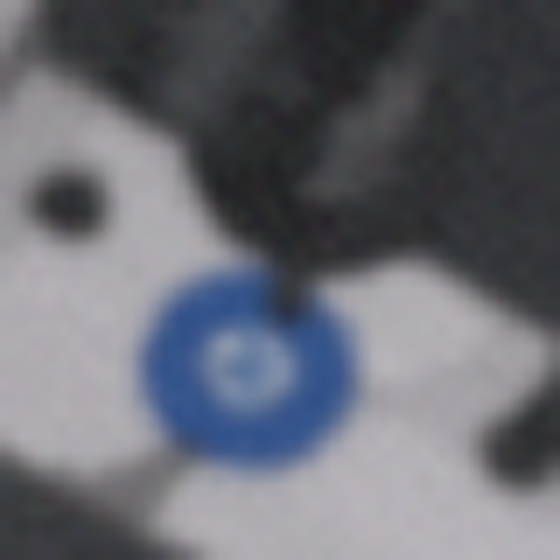

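>>> step_arm(
  plan=[
    [0,[0.005,-0.001,0.011],[0,0,0]],
    [0,[0.005,-0.001,0.011],[0,0,0]],
    [0,[0,0,0.011],[0,0,0]],
    [0,[0,0,0.011],[0,0,0]],
    [0,[0,0,0],[0,0,0]],
    [0,[0,0,0],[0,0,0]],
    [0,[0,0,0],[0,0,0]],
  ],
)

```text
t: 14.2
tool_pos: [0.5703, -0.0267, 0.1473]
orientation: [[-1.0, -0.002, 0.0], [-0.002, 1.0, -0.0], [-0.0, -0.0, -1.0]]
ft_force: [0.1, -0.1, -1.6]
finger_gap: 0.0246
```

```bash
python3 - <<'E'
from h import *
g=grab('scene','s14'); s=monitor.state(); print(s['tool_pos'],s['ft_force'],s['finger_gap'])
crop(g,270,145,310,185,14,'c20')
q=proj(g,[s['tool_pos'][0]+.001,s['tool_pos'][1],s['tool_pos'][2]-.077]); print('pred point',q,(q-[270,145])*14)
E
```

```text
[ 0.57035345 -0.02674218  0.14739671] [-0.17584446  0.21825381 -1.82695369] 0.024698929062902376
pred point [287.79656854 169.75331232] [249.15195952 346.54637248]
```

View pics/c20.png

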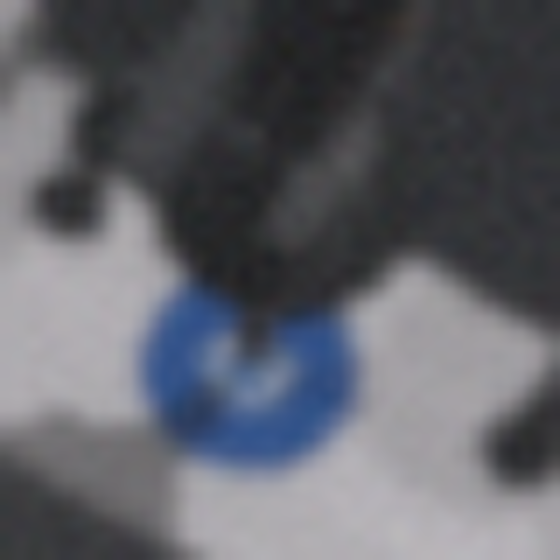

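>>> step_arm(
  plan=[
    [0,[0.001,-0.002,0.007],[0,0,0]],
    [0,[0,0,0.007],[0,0,0]],
    [0,[0,0,0.007],[0,0,0]],
    [0,[0,0,0],[0,0,0]],
    [0,[0,0,0],[0,0,0]],
  ],
)

```text
t: 14.67
tool_pos: [0.5698, -0.0278, 0.1366]
orientation: [[-1.0, -0.002, 0.0], [-0.002, 1.0, -0.0], [-0.0, -0.0, -1.0]]
ft_force: [-0.6, -0.4, 1.3]
finger_gap: 0.0247
```

```bash
python3 - <<'E'
from h import *
g=grab('scene','s15'); s=monitor.state(); print(s['tool_pos'],s['ft_force'],s['finger_gap'])
crop(g,270,145,310,185,14,'c21')
E
```

```text
[ 0.56977701 -0.02779049  0.13680635] [-1.0353555  -1.27852988  1.45920177] 0.024961841902173713
```

View pics/c21.png

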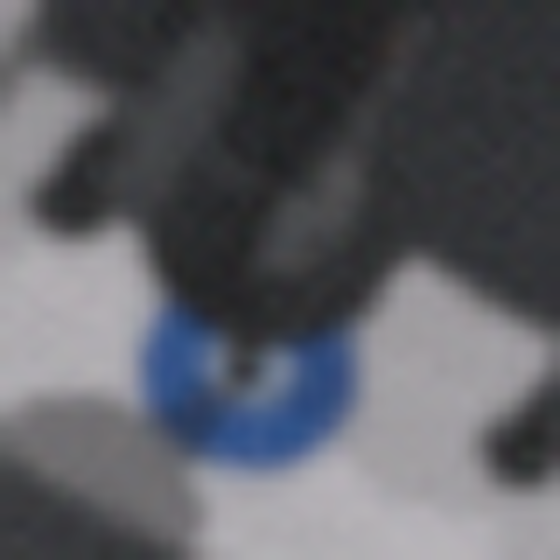

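>>> step_arm(
  plan=[
    [0,[0,0,0.006],[0,0,0]],
    [0,[0,0,0.006],[0,0,0]],
    [0,[0,0,0.006],[0,0,0]],
    [0,[0,0,0],[0,0,0]],
  ],
)

```text
t: 15.05
tool_pos: [0.5699, -0.0278, 0.1276]
orientation: [[-1.0, -0.002, 0.001], [-0.002, 1.0, -0.0], [-0.001, -0.0, -1.0]]
ft_force: [-0.6, 0.4, 12.1]
finger_gap: 0.0246
```

>>> step_arm(
  plan=[
    [0,[0,0,0.002],[0,0,0]],
    [0,[0,0,0.002],[0,0,0]],
    [0,[0,0,0.002],[0,0,0]],
    [0,[0,0,0],[0,0,0]],
  ],
)

```text
t: 15.38
tool_pos: [0.5697, -0.0277, 0.1245]
orientation: [[-1.0, -0.002, 0.0], [-0.002, 1.0, -0.0], [-0.0, -0.0, -1.0]]
ft_force: [0.2, -0.8, -0.9]
finger_gap: 0.0249
```

>>> step_arm(
  plan=[
    [0,[0,0,0.0015],[0,0,0]],
    [0,[0,0,0],[0,0,0]],
    [0,[0,0,0],[0,0,0]],
  ],
)

```text
t: 15.63
tool_pos: [0.5697, -0.0277, 0.1238]
orientation: [[-1.0, -0.002, -0.0], [-0.002, 1.0, -0.0], [0.0, -0.0, -1.0]]
ft_force: [-0.4, -1.2, -1.3]
finger_gap: 0.0248
```

```bash
python3 - <<'E'
from h import *
g=grab('scene','s16'); s=monitor.state(); print(s['tool_pos'],s['ft_force'],s['finger_gap'])
crop(g,270,145,310,185,14,'c22')
E
```

```text
[ 0.56968046 -0.02770194  0.12383095] [ 0.53348261 -0.79235014 -1.28826328] 0.02486226812994107
```

View pics/c22.png

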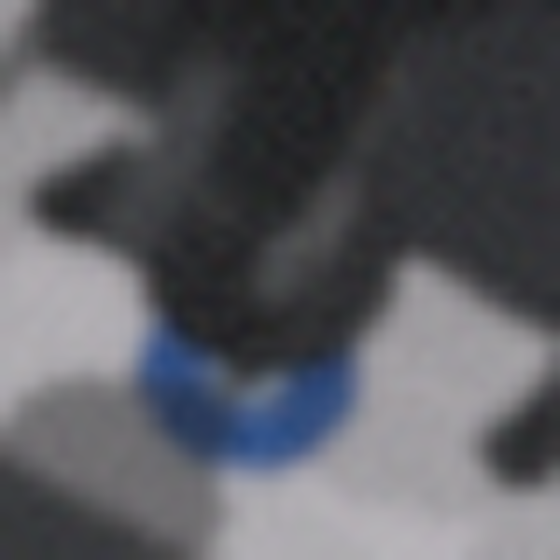

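>>> step_arm(
  plan=[
    [0,[0,0,0.002],[0,0,0]],
    [0,[0,0,0.001],[0,0,0]],
    [0,[0,0,0],[0,0,0]],
  ],
)

```text
t: 15.93
tool_pos: [0.57, -0.0278, 0.1229]
orientation: [[-1.0, -0.002, 0.001], [-0.002, 1.0, -0.0], [-0.001, -0.0, -1.0]]
ft_force: [-0.1, -0.5, 8.7]
finger_gap: 0.025
```

>>> step_arm(
  plan=[
    [0,[0,0,-0.02],[0,0,0]],
    [0,[0,0,-0.04],[0,0,0]],
    [0,[0,0,-0.06],[0,0,0]],
    [0,[0,0,-0.06],[0,0,0]],
    [0,[0,0,-0.06],[0,0,0]],
    [0,[0,0,0],[0,0,0]],
    [0,[0.01,-0.027,0],[0,0,0]],
    [0,[0.02,-0.054,0],[0,0,0]],
    [0,[0.02,-0.054,0],[0,0,0]],
    [0,[0.02,-0.054,0],[0,0,0]],
    [0,[0.02,-0.054,0],[0,0,0]],
    [0,[0.02,-0.054,0],[0,0,0]],
    [0,[0.02,-0.054,0],[0,0,0]],
    [0,[0.02,-0.054,0],[0,0,0]],
    [0,[0.02,-0.054,0],[0,0,0]],
    [0,[0.02,-0.054,0],[0,0,0]],
    [0,[0.014,-0.028,0],[0,0,0]],
    [0,[0,0,0],[0,0,0]],
    [0,[0,0,0],[0,0,0]],
  ],
)

```text
t: 17.52
tool_pos: [0.4673, -0.299, 0.242]
orientation: [[-1.0, -0.0, -0.001], [-0.0, 1.0, 0.001], [0.001, 0.001, -1.0]]
ft_force: [0.1, 1.0, -2.3]
finger_gap: 0.0246
```

```bash
python3 - <<'E'
from h import *
f=grab('wrist','w17'); g=grab('scene','s17'); s=monitor.state(); print(s['tool_pos'],s['ft_force'],s['finger_gap'])
crop(g,150,190,250,290,6,'c23')
q=proj(g,[.4685,-.2977,.085]); print((q-[150,190])*6)
q=proj(g,[s['tool_pos'][0]+.0005,s['tool_pos'][1],s['tool_pos'][2]-.077]); print((q-[150,190])*6)
E
```

```text
[ 0.46830814 -0.29770374  0.24220761] [ 0.50078502  0.59158428 -2.19090733] 0.024679143870877676
[271.94446167 265.8511485 ]
[238.87013339 218.35452166]
```

View pics/w17.png

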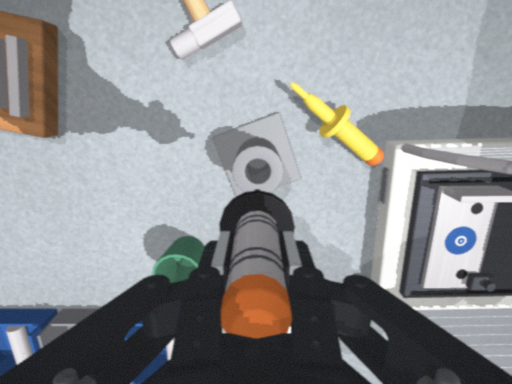

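View pics/c23.png

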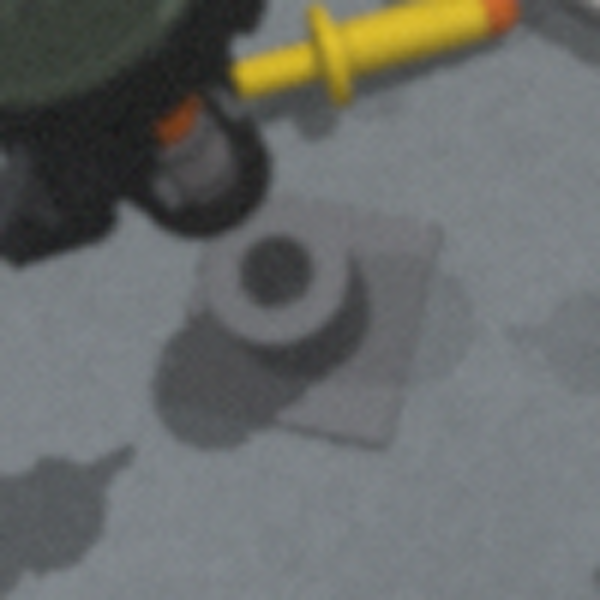

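>>> step_arm(
  plan=[
    [0,[0,0,0.03],[0,0,0]],
    [0,[0,0,0.05],[0,0,0]],
    [0,[0,0,0.05],[0,0,0]],
    [0,[0,0,0.04],[0,0,0]],
    [0,[0,0,0.03],[0,0,0]],
    [0,[0,0,0],[0,0,0]],
  ],
)

```text
t: 18.12
tool_pos: [0.4676, -0.2968, 0.14]
orientation: [[-1.0, -0.004, -0.004], [-0.004, 1.0, 0.002], [0.003, 0.002, -1.0]]
ft_force: [-0.5, -0.2, -2.6]
finger_gap: 0.0244
```

```bash
python3 - <<'E'
from h import *
f=grab('wrist','w18'); s=monitor.state(); print(s['tool_pos'],s['ft_force'],s['torque'],s['finger_gap'])
crop(f,180,120,340,350,2.6,'c24')
E
```

```text
[ 0.46812211 -0.297383    0.1416874 ] [ 0.33843844  0.16635871 -2.19113605] [-0.01332603 -0.00533504 -0.01468423] 0.024547771191809047
```

View pics/c24.png

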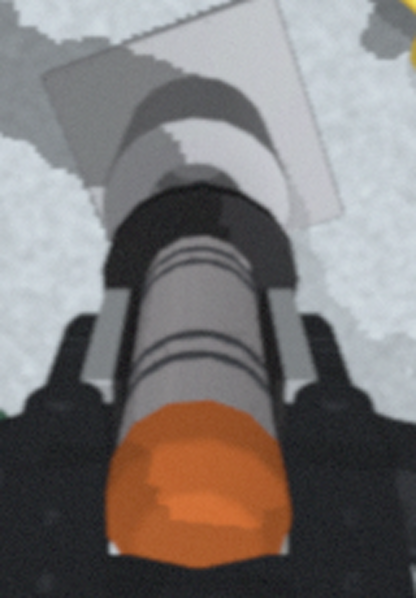

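>>> step_arm(
  plan=[
    [0,[0,0,0.025],[0,0,0]],
    [0,[0,0,0.03],[0,0,0]],
    [0,[0,0,0.025],[0,0,0]],
    [0,[0,0,0.015],[0,0,0]],
    [0,[0,0,0.004],[0,0,0]],
    [0,[0,0,0],[0,0,0]],
  ],
)

```text
t: 18.67
tool_pos: [0.4685, -0.2984, 0.0935]
orientation: [[-1.0, -0.002, 0.0], [-0.002, 1.0, -0.0], [-0.0, -0.0, -1.0]]
ft_force: [-0.0, 0.5, -2.3]
finger_gap: 0.0251
```

>>> step_arm(
  plan=[
    [0,[0,0,0.003],[0,0,0]],
    [0,[0,0,0.003],[0,0,0]],
    [0,[0,0,0],[0,0,0]],
  ],
)

```text
t: 18.92
tool_pos: [0.4684, -0.2986, 0.0903]
orientation: [[-1.0, -0.002, 0.0], [-0.002, 1.0, -0.0], [-0.0, -0.0, -1.0]]
ft_force: [-0.2, 0.0, -2.4]
finger_gap: 0.0251
```

>>> step_arm(
  plan=[
    [0,[0,0,0.002],[0,0,0]],
    [0,[0,0,0.002],[0,0,0]],
    [0,[0,0,0],[0,0,0]],
  ],
)

```text
t: 19.17
tool_pos: [0.4686, -0.2985, 0.0898]
orientation: [[-1.0, -0.002, 0.001], [-0.002, 1.0, -0.001], [-0.001, -0.001, -1.0]]
ft_force: [-7.9, 6.4, 31.6]
finger_gap: 0.0248
```

>>> step_arm(
  plan=[
    [0,[0,0,-0.002],[0,0,0]],
    [0.4,[0,0,0],[0,0,0]],
    [0.5,[0,0,0],[0,0,0]],
    [0.7,[0,0,0],[0,0,0]],
    [0.8,[0,0,0],[0,0,0]],
    [0.8,[0,0,0],[0,0,0]],
    [0.8,[0,0,0],[0,0,0]],
    [0.8,[0,0,0],[0,0,0]],
    [0.8,[0,0,0],[0,0,0]],
  ],
)

```text
t: 19.92
tool_pos: [0.4683, -0.2984, 0.089]
orientation: [[-1.0, -0.002, -0.0], [-0.002, 1.0, -0.0], [0.0, -0.0, -1.0]]
ft_force: [0.7, 0.1, -0.5]
finger_gap: 0.0682
```

```bash
python3 - <<'E'
from h import *
f=grab('wrist','w19'); s=monitor.state(); print(s['tool_pos'],s['ft_force'],s['finger_gap'])
E
```

```text
[ 0.46823461 -0.29848063  0.08897646] [ 0.60514497  0.26360569 -0.47827533] 0.06785776680713497
```

View pics/w19.png

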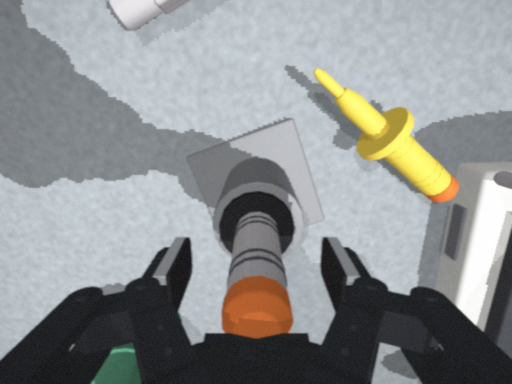

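Released, punch standing (cap at 257,305, collar on the rim at 257,220), clear of both fingers. Rise straight up, then move clear.

>>> step_arm(
  plan=[
    [0.8,[0,0,-0.03],[0,0,0]],
    [0.8,[0,0,-0.06],[0,0,0]],
    [0.8,[0,0,-0.06],[0,0,0]],
    [0.8,[0,0,-0.06],[0,0,0]],
    [0.8,[0,0,-0.07],[0,0,0]],
    [0.8,[0,0,-0.07],[0,0,0]],
    [0.8,[0,0,-0.07],[0,0,0]],
    [0.8,[0,0,-0.07],[0,0,0]],
    [0.8,[0,0,0],[0,0,0]],
    [0.8,[0,0,0],[0,0,0]],
  ],
)

```text
t: 20.8
tool_pos: [0.4686, -0.2986, 0.3353]
orientation: [[-1.0, -0.002, 0.002], [-0.002, 1.0, -0.001], [-0.002, -0.001, -1.0]]
ft_force: [-0.6, -0.6, -0.8]
finger_gap: 0.0682
```

```bash
python3 - <<'E'
from h import *
f=grab('wrist','w20'); g=grab('scene','s20'); t=grab('top','t20'); s=monitor.state(); print(s['t'],s['tool_pos'],s['ft_force'],s['finger_gap'])
crop(f,170,110,330,250,5,'c25')
E
```

```text
20.95 [ 0.46799707 -0.29820388  0.33302961] [-0.21439768  0.70917309  0.42168595] 0.06836818734283483
```

View pics/s20.png

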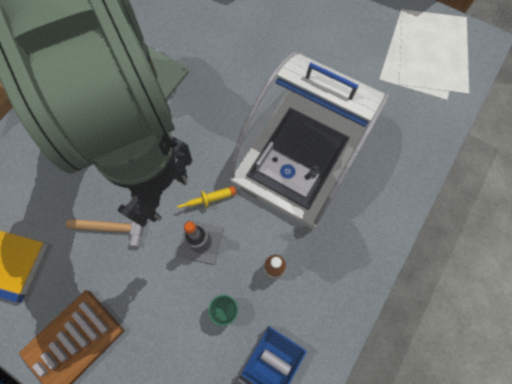

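View pics/c25.png

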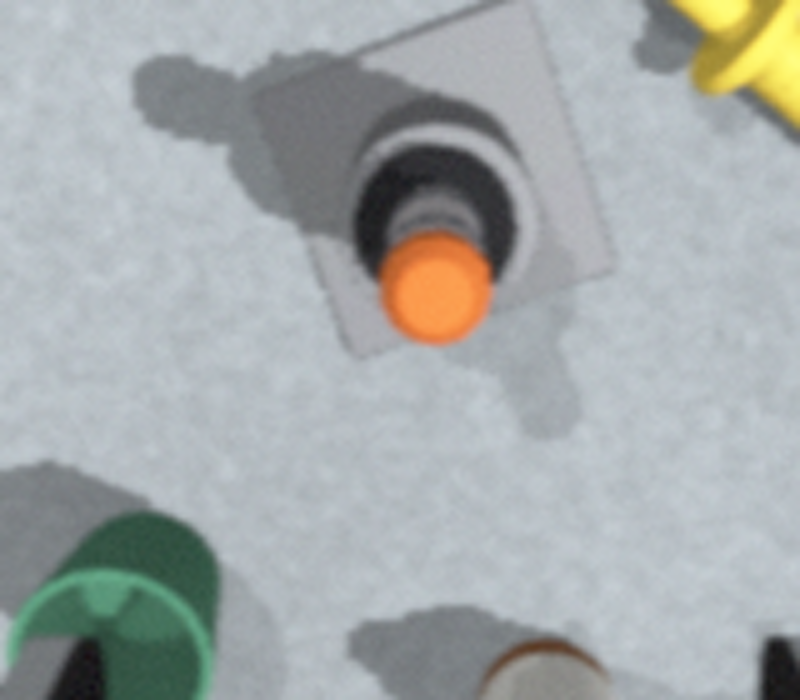

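View pics/t20.png

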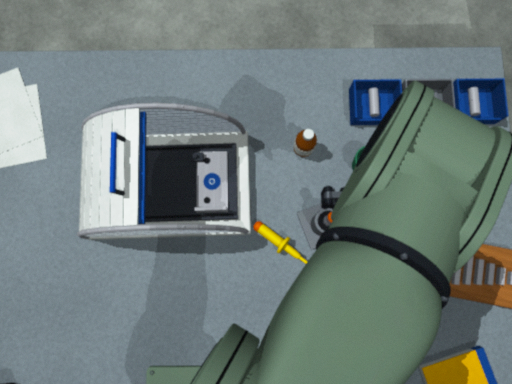

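```bash
python3 -c "
from h import *
print(close_job())"
```

```text
the job is handed in; nothing more can be done
None
```

The job is done and handed in at about 21 s. I lifted the cover by its pull bar until it stayed open, pressed the grey punch in the ring until it snapped, and stood it back in its holder.

**What my last checks showed**
- **Cover:** it is open and stays open by itself.
- **Snap:** the push rose to about 14 N at 9 mm, fell away at about 12.5 mm, and rose again at the end stop. The point sat inside the ring, about 1 mm from its centre as seen by the scene camera.
- **Punch:** it stands upright in its holder, with the collar on the rim and off centre by about 2 mm. The fingers are open and well clear, and the measured force is near zero.
- **Dye bottle and tin:** both look unmoved in the pictures.

**What did not agree or go as planned**
- **Finger length:** the fingertips turned out to be about 25–30 mm further back than the stated TCP. My first try at the bar closed on air, and I corrected the heights from then on.
- **Force after the snap:** it read only about 0.5–1 N instead of about 3 N. I pressed about 1 mm further onto the stop, at about 10 N, to be sure.
- **Reseating the punch:** I pushed it onto the rim with about 32 N for a moment before letting go.
- **Yellow look-alike:** it had fallen over by my second look, before I had grasped or touched anything. I don't know why, and it stayed on the table.

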